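# Close the draught shield and tare the balance

### The job

A beaker stands on the pan of the laboratory balance. With the fingertips, gently slide the glass lid of its draught shield fully shut, then lightly press the blue tare key and let go of it, ending clear of the balance. Leave the other keys alone and do not disturb the beaker or the other things standing on the bench.

Things in the scene. Friction and masses are not known exactly. Their poses are not given: they have to be found in the camera images.
- balance: white precision balance fixed to the bench, 320 mm front to back (x), 220 mm wide (y). Origin on the bench under its middle; x points from its front (which faces the robot) to its rear, y to its left seen from the robot, z up. The front 95 mm is a dark panel sloping from 40 mm high up to 62 mm, with a display and, near its front edge, a row of four keys 46 mm apart: red power, white unit, blue tare, white print
- shield (a point): centre of the top of the glass draught shield behind the panel, level with the top of its two aluminium rails, 187 mm above the bench; axes as the balance's. The shield is a glass box 170 mm square, its front wall 86 mm in front of this point. The lid slides along x between the rails
- pan (a point): centre of the top of the round steel pan inside the shield, 110 mm across, 78 mm above the bench
- lid (a joint): how far the lid is open, m: 0 shut (against its stop), up to 0.105 slid to the rear; shutting moves it along the balance's -x. It slides level, takes about 1.2 N to move and stays where it is left
- lid_bar (a point): middle of the top rear edge of the black finger bar along the front of the lid (150 mm along y); moves with the lid, axes as the balance's. The bar is a wedge: its upright rear face (facing +x) stands 16 mm above the lid's glass, its front slopes down to the lid's edge 34 mm nearer the user. Behind it is 140 mm of bare glass, 182 mm above the bench. With the lid shut this point is at x = -24 mm of the balance
- tare_key (a joint): how far the tare key is pressed, m: 0 released, 0.004 fully down; a press counts from 0.002. The spring takes 1 N to start and 5 N fully down, and returns the key by itself
- tare_key_top (a point): centre of the top face of the tare key, the third from the left: blue, 20 mm (front to back) x 28 mm (left to right), standing 6 mm proud of the panel. Axes: z is the outward normal of the panel (leaning 13 degrees from vertical towards the user), y as the balance's
- power_key (a joint): how far the red power key is pressed, m, as for tare_key; counts as pressed beyond 0.0015
- power_key_top (a point): centre of the top face of the power key, at the left end: red, 20 mm (front to back) x 28 mm (left to right), standing 6 mm proud of the panel. Axes: z is the outward normal of the panel (leaning 13 degrees from vertical towards the user), y as the balance's
- unit_key (a joint): how far the white unit key is pressed, m; counts as pressed beyond 0.0015
- unit_key_top (a point): centre of the top face of the unit key, just left of the tare key: white, 20 mm (front to back) x 28 mm (left to right), standing 6 mm proud of the panel. Axes: z is the outward normal of the panel (leaning 13 degrees from vertical towards the user), y as the balance's
- print_key (a joint): how far the white print key is pressed, m; counts as pressed beyond 0.0015
- print_key_top (a point): centre of the top face of the print key, at the right end: white, 20 mm (front to back) x 28 mm (left to right), standing 6 mm proud of the panel. Axes: z is the outward normal of the panel (leaning 13 degrees from vertical towards the user), y as the balance's
- beaker: loose small glass beaker, 50 mm across, 62 mm tall, standing on the pan inside the shield, below the lid; origin at the centre of its underside, z up
- flask: loose clear conical flask, 74 mm across the foot, 110 mm tall, on the bench beside the balance; origin at the centre of its underside
- jar: loose amber jar with a white cap, 56 mm across, 85 mm tall, on the bench beside the balance; origin at the centre of its underside
- weight: loose steel calibration weight with a knob, 33 mm across, 64 mm tall, on the bench beside the balance; origin at the centre of its underside
Things that resemble listed ones, but are neither listed nor needed, are in the scene too. Leave any black or purple look-alike of the flask alone.

How it is judged:
By the outcome, as a careful person would: the job done as asked, in the order asked, and still so for the second after the job is handed in, with the robot touching nothing.
It also fails if it takes over 43 s, if anything falls off the work surface, if the arm or the gripper's body presses on something with over 40 N, if the wrist force passes 120 N, or if a joint passes its speed limit or range.

### The arm

A 6-joint arm with a two-finger parallel gripper is mounted at the origin on the work surface. World frame = base frame: x ahead of the robot, y to its left, z up, the work surface at z = 0. Lengths are in mm, angles in rad, forces in N, time in s.
With the tool pointing down it reaches from about 400 to 925 mm from the base axis. Payload 3.4 kg.
Tool frame: the origin (TCP) lies at the very end of the fingers, on their centre line; the grasp point (between the pads) lies 19 mm behind it (r.tcp_to_grasp is the distance from the TCP to the grasp point, in mm); z points along the fingers, y is the line along which they close (so a half turn about z gives the same grasp; the last joint's range is limited). The gripper opens to 85 mm and grips with 20 to 120 N. Pads are 22 mm wide; open, the fingers measure 114 mm over their backs; the gripper's body (76 mm by 85 mm) begins 54 mm behind the grasp point. The pads swing forward as they close: fully open they stand 13 mm farther back than shut.
Start: joints at [-1.401, 0.307, 1.506, -0, 1.328, -0.073], TCP at [138.775, -558.008, 231.305] pointing down, gripper open.
Joint ranges: [-3.12, 3.12], [-1.05, 2.28], [0.14, 2.33], [-1.42, 4.57], [0.1, 2.73], [-2.68, 2.68]. Speed limits (rad/s): [2.57, 2.57, 3.14, 3.14, 3.14, 3.14].

### API

Orientations are given as a unit quaternion [w, x, y, z].
In Python, from workcell import status, vision, job_done, r gives the robot as it stands. The module is installed in compiled form; this text tells all that it offers.
- The arm moves only by the tool step_arm, never from a script. Its argument "rows" is a list of rows, each a list of 3 entries, a list of its own where there are three numbers: the shift along the tool's x, y, z in mm, then the turn about the tool's z in degrees, then the finger opening in mm, from 0 to 85.4. In form: [[[tx, ty, tz], yaw, claw], ...]. A call has 1 to 20 rows; each row is the pose to reach, as a shift and turn from the pose commanded when the call began, along the tool's axes at that moment; what a row does not reach only later rows make up. A row lasts 1/12 s, in which the tool goes at most 41.7 mm and 7.16 degrees, less where a joint would pass 70% of its speed; a pose out of reach is approached as far as the arm can. A call with a gripper value outside its range is refused whole. The fingers move at their own pace and stop on an object; "squeeze" is the grip in N (left out, the last holds). Time passes only in rows, so rows that repeat a pose let the fingers close. It gives the time, the measured TCP pose, the force, the opening and the grip force at its end, in the units of the state.
- status.get_obs(): the state, without advancing time (a new reading comes with each control period).
- vision.read_camera(name): name is "scene" or "top" or "wrist"; returns (picture, depth): 480x640x3 uint8, blue, green, red; 480x640 float32, mm along the optical axis (not along the pixel's ray), 0 where there is no reading.
- vision.get_calibration(name): a dict with "vfov" (degrees; the focal length in pixels is half the picture's height over the tangent of half this angle, whatever the lens; pixels are square), "cx", "cy" (the principal point, pixels), "world_from_camera" (4x4, takes a point from camera to world coordinates). Camera axes: x right, y down, z forward; pixel columns grow to the right and rows downward; lengths in mm; the calibration is good to about 2 mm. The wrist camera is an equidistant fisheye: a pixel r from the principal point sees the ray r / f radians off the axis. A picture is of the moment at which its call begins: read the wrist's pose just before it. get_calibration takes no time and is no camera call; for the wrist camera it gives the pose at the moment of the call.
- job_done(): hands the job in; it is judged then, once.
The state is a dict: "time_s": time; "joint_positions": joint angles; "joint_velocities": joint speeds; "joint_efforts": joint torques, N m; "tool_pos": TCP position; "tcp_rot": TCP orientation; "contact_force": force on the tool from outside, world axes, zero at the start; "wrist_torque": the same for the moment, N m; "grip_width": finger opening in mm; "grip_force": force on a finger pad.
Only numpy, scipy, OpenCV 4.12 (cv2) and the standard library are available. Lean on these libraries where they do the work, as an engineer would, in place of code of your own. Each camera call takes 0.05 s, during which the arm holds its last target. There are 200 camera calls.

## Working session

There is one attempt and no reset: what is moved stays moved. The work goes in short steps, Python scripts to look and compute and a tool call to move; the robot and the scene stay as the last step left them, time stands still between calls to the robot, and variables do not carry over. Pictures are saved under pics/ and viewed, at most 10 in all, crops included, and the job is handed in when it is done.

Besides the shell and the picture viewer there is one more tool, called after "Call:" by a JSON object that holds its "api" and its "payload". step_arm: Moves the arm, as the interface text tells. Its arguments: {"type":"object","properties":{"rows":{"type":"array","items":{"type":"array"}},"squeeze":{"type":"number"}},"required":["rows"]}

```bash
mkdir -p pics; cat > h.py <<'E'
import numpy as np, cv2
from workcell import status, vision, job_done, r
def cal(n):
    c=vision.get_calibration(n); return c, 240/np.tan(np.radians(c["vfov"])/2)
def pt(n,u,v,d):
    c,f=cal(n); p=np.array([(u-c["cx"])/f*d,(v-c["cy"])/f*d,d,1]); return (np.array(c["world_from_camera"])@p)[:3]
def plane(n,u,v,z):
    c,f=cal(n); T=np.array(c["world_from_camera"]); d=T[:3,:3]@np.array([(u-c["cx"])/f,(v-c["cy"])/f,1]); o=T[:3,3]
    return o+d*(z-o[2])/d[2]
E
python3 - <<'E'
from h import *
o=status.get_obs(); print(o["time_s"],o["tool_pos"],o["tcp_rot"],o["contact_force"])
for n in("top","scene"):
    p,d=vision.read_camera(n); cv2.imwrite(f"pics/{n}0.png",p); np.save(n+"d.npy",d); c,f=cal(n); print(n,f,c)
E
```

```text
0.0 [ 138.65069553 -557.31343391  230.39211283] [-1.01027613e-03  9.92579144e-01  1.21596137e-01 -5.03996252e-05] [ 0.44929646  0.92934628 -0.13627318]
top 576.6148708365658 {'vfov': 45.19634048836443, 'cx': 318.933357300391, 'cy': 240.40259345881444, 'world_from_camera': array([[ 2.81383214e-02, -9.77361251e-01,  2.09697927e-01,
         3.44968792e+02],
       [-9.99597601e-01, -2.67591318e-02,  9.41191957e-03,
         7.28185937e+01],
       [-3.58751101e-03, -2.09878380e-01, -9.77720919e-01,
         1.13281756e+03],
       [ 0.00000000e+00,  0.00000000e+00,  0.00000000e+00,
         1.00000000e+00]])}
scene 604.2009540285493 {'vfov': 43.32781623550554, 'cx': 325.5560653751491, 'cy': 231.13786819467416, 'world_from_camera': array([[-3.59733548e-02,  7.87731015e-01, -6.14968102e-01,
         1.31161471e+03],
       [ 9.99245694e-01,  3.73596757e-02, -1.05970451e-02,
         7.47676147e+01],
       [ 1.46273878e-02, -6.14885439e-01, -7.88480777e-01,
         1.09844915e+03],
       [ 0.00000000e+00,  0.00000000e+00,  0.00000000e+00,
         1.00000000e+00]])}
```

View pics/top0.png

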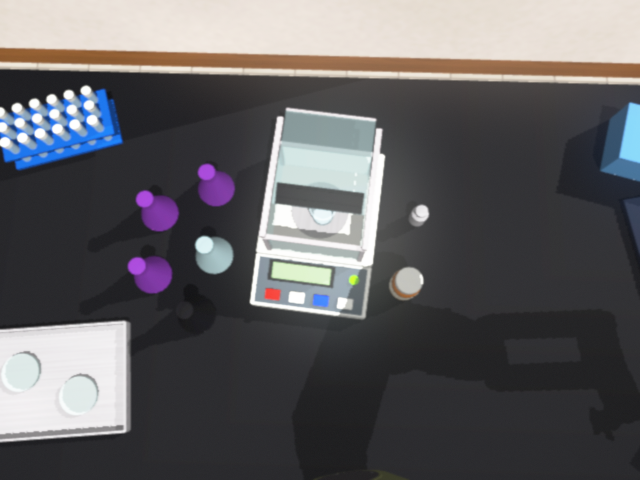

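View pics/scene0.png

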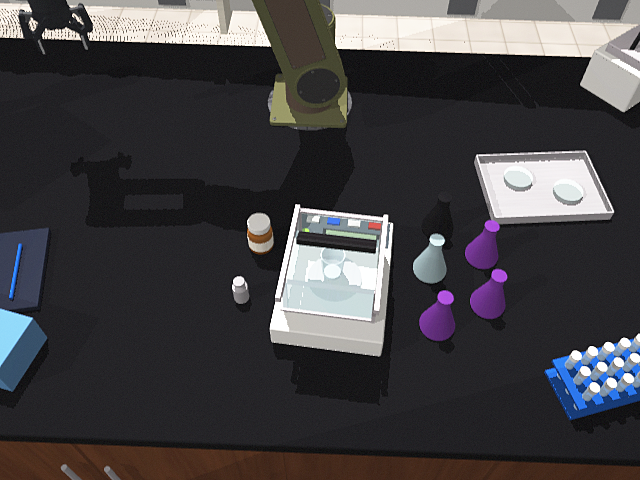

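The top view shows the balance slightly yawed: the bar is near (320,198), the blue key near (320,300), the flask left at (213,253), the jar right at (407,283) and the weight at (420,215). The lid is about half open.

```bash
python3 - <<'E'
from h import *
p=cv2.imread("pics/top0.png"); d=np.load("topd.npy"); hsv=cv2.cvtColor(p,cv2.COLOR_BGR2HSV)
def blob(m,x0,x1,y0,y1):
    k=np.zeros_like(m);k[y0:y1,x0:x1]=m[y0:y1,x0:x1]
    c=max(cv2.findContours(k,0,1)[0],key=cv2.contourArea); return cv2.minAreaRect(c),c
P=[]
for n,lo,hi in(("red",(0,150,80),(8,255,255)),("blue",(105,150,80),(125,255,255))):
    (c,s,a),_=blob(cv2.inRange(hsv,lo,hi),255,370,280,312); w=plane("top",*c,50); P.append(w)
    print(n,c,s,a,w.round(1),"depthpt",pt("top",*c,d[int(c[1]),int(c[0])]).round(1))
v=P[0]-P[1]; print("spacing",np.linalg.norm(v[:2]),"yaw deg",np.degrees(np.arctan2(-v[0],v[1])))
rc,c=blob(cv2.inRange(hsv,(0,0,0),(180,255,60)),266,372,175,222)
b=cv2.boxPoints(rc); print(rc)
b=b[np.argsort(b[:,1])]
for q in b: print(q, plane("top",*q,198).round(1), plane("top",*q,182).round(1))
for s in range(280,361,16):
    col=c[abs(c[:,0,0]-s)<=1][:,0]; print(s,col[:,1].min(),col[:,1].max(),plane("top",s,col[:,1].min(),198).round(1), pt("top",s,col[:,1].min()+3,d[col[:,1].min()+3,s]).round(1))
yaw=np.arctan2(-v[0],v[1])
for n,u,vv in(("jar",407,283),("flask",205,245),("weight",420,212)): print(n,pt("top",u,vv,d[vv,u]).round())
E
```

```text
red (272.15386962890625, 293.7692565917969) (13.891889572143555, 9.674708366394043) 7.125016689300537 [472.  168.4  50. ] depthpt [472.  168.5  49.8]
blue (320.0, 300.0) (10.0, 14.0) 90.0 [462.8  78.   50. ] depthpt [462.8  78.   49.3]
spacing 90.89508460846717 yaw deg -5.833775448162893Traceback (most recent call last):
  File "<stdin>", line 11, in <module>
  File "<stdin>", line 5, in blob
ValueError: max() iterable argument is empty
```

```bash
python3 - <<'E'
from h import *
p=cv2.imread("pics/top0.png"); d=np.load("topd.npy"); g=cv2.cvtColor(p,cv2.COLOR_BGR2GRAY)
print(g[175:222:2,320], d[175:222:2,320].round())
m=np.zeros_like(g); m[175:222,270:370]=(g[175:222,270:370]<75)*255
c=max(cv2.findContours(m,0,1)[0],key=cv2.contourArea); rc=cv2.minAreaRect(c); print(rc)
for q in cv2.boxPoints(rc): print(q, plane("top",*q,198).round(1))
for s in range(284,361,15):
    k=np.nonzero(m[:,s])[0]; print(s,k.min(),k.max(),plane("top",s,k.min()-.5,198).round(1), pt("top",s,k.min()+2,d[k.min()+2,s]).round(1))
yaw=np.radians(-5.8); ex=np.array([np.cos(yaw),np.sin(yaw)])
for n,u,vv in(("jar",407,283),("flask",205,245),("weight",420,212)): print(n,pt("top",u,vv,d[vv,u]).round())
E
```

```text
[221 221 221 218 200 198 154  89  88  91  91  90  90  90  90  91  95 187
 244 244 245 245 251 243] [ 999.  995.  997.  999.  997.  995.  995.  972.  974.  981.  979.  981.
  981.  980.  982.  983.  986.  986. 1084. 1083. 1082. 1084. 1024. 1039.]Traceback (most recent call last):
  File "<stdin>", line 5, in <module>
ValueError: max() iterable argument is empty
```

```bash
python3 - <<'E'
from h import *
p=cv2.imread("pics/top0.png"); d=np.load("topd.npy"); g=cv2.cvtColor(p,cv2.COLOR_BGR2GRAY)
m=np.zeros_like(g); m[175:222,270:370]=(g[175:222,270:370]<125)*255
c=max(cv2.findContours(m,0,1)[0],key=cv2.contourArea); rc=cv2.minAreaRect(c); print(rc)
for q in cv2.boxPoints(rc): print(q, plane("top",*q,198).round(1))
for s in range(284,361,15):
    k=np.nonzero(m[:,s])[0]; print(s,k.min(),k.max(),plane("top",s,k.min()-.5,198).round(1), pt("top",s,k.min()+2,d[k.min()+2,s]).round(1))
for n,u,vv in(("jar",407,283),("flask",205,245),("weight",420,212)): print(n,pt("top",u,vv,d[vv,u]).round())
yaw=np.radians(-5.8); ex=np.array([np.cos(yaw),np.sin(yaw)])
R=status.get_obs()["tcp_rot"]; from scipy.spatial.transform import Rotation as Ro
print(Ro.from_quat(np.roll(R,-1)).as_matrix().round(3))
E
```

```text
((318.8614807128906, 197.91848754882812), (86.82726287841797, 20.767627716064453), 7.275004863739014)
[274.48242 202.72116] [608.2 158.4 198. ]
[277.11224 182.12073] [644.5 155.5 198. ]
[363.24054 193.11581] [629.1   9.4 198. ]
[360.61072 213.71625] [593.1  13.3 198. ]
284 184 203 [642.4 143.8 198. ] [639.1 143.9 194.4]
299 186 205 [639.6 118.2 198. ] [634.7 118.  199.3]
314 187 207 [638.5  92.8 198. ] [634.   92.7 198.2]
329 189 209 [635.6  67.3 198. ] [631.8  67.2 196.1]
344 191 211 [632.8  41.9 198. ] [629.   41.8 196. ]
359 193 213 [630.   16.5 198. ] [626.5  16.3 195. ]
jar [495. -80.  85.]
flask [551. 289. 108.]
weight [ 636. -109.   61.]
[[ 0.97   0.241 -0.   ]
 [ 0.241 -0.97   0.002]
 [ 0.    -0.002 -1.   ]]
```

Call:
{"api": "step_arm", "payload": {"rows": [[[30,-22,0],1,0],[[65,-48,0],2,0],[[98,-73,0],4,0],[[131,-97,0],6,0],[[164,-122,0],8,0],[[197,-147,0],10,0],[[230,-171,0],12,0],[[263,-196,0],14,0],[[296,-220,0],16,0],[[329,-245,0],18,0],[[362,-269,0],20,0],[[395,-294,0],20,0],[[428,-318,0],20,0],[[461,-343,0],20,0],[[494,-367,0],20,0],[[527,-392,0],20,0],[[560,-417,0],20,0],[[593,-441,0],20,0],[[630,-469,0],20,0],[[661,-492,0],20,0]], "squeeze": 20}}

```text
time_s: 1.77
tool_pos: [661.0, 79.6, 230.7]
tcp_rot: [0.0, 0.999, -0.052, -0.001]
contact_force: [0.7, 0.0, 0.3]
grip_width: 0.0
grip_force: 0.0
```

Call:
{"api": "step_arm", "payload": {"rows": [[[0,0,0],0,0],[[0,0,0],0,0],[[0,0,0],0,0]]}}

```text
time_s: 2.02
tool_pos: [659.6, 77.7, 230.2]
tcp_rot: [0.0, 0.999, -0.052, -0.001]
contact_force: [0.2, -0.5, -0.1]
grip_width: 0.2
grip_force: 0.0
```

```bash
python3 - <<'E'
from h import *
o=status.get_obs(); print(o["time_s"],o["tool_pos"],o["tcp_rot"],o["contact_force"],o["grip_width"])
c,f=cal("wrist"); p,d=vision.read_camera("wrist"); cv2.imwrite("pics/w1.png",p); print(f,c)
E
```

```text
2.0167 [659.59173508  77.72197096 230.2368601 ] [ 4.41131740e-04  9.98638451e-01 -5.21496328e-02 -1.21033903e-03] [ 0.15853725 -0.50890779 -0.1396514 ] 0.19388359755584744
371.64829954431775 {'vfov': 65.70646984690485, 'cx': 321.04956895527005, 'cy': 235.61703101282097, 'world_from_camera': array([[-1.03920396e-01, -9.57164304e-01, -2.70253671e-01,
         7.28363882e+02],
       [-9.94584796e-01,  1.00359682e-01,  2.70003365e-02,
         7.13315951e+01],
       [ 1.27881429e-03,  2.71596078e-01, -9.62410482e-01,
         3.73442621e+02],
       [ 0.00000000e+00,  0.00000000e+00,  0.00000000e+00,
         1.00000000e+00]])}
```

View pics/w1.png

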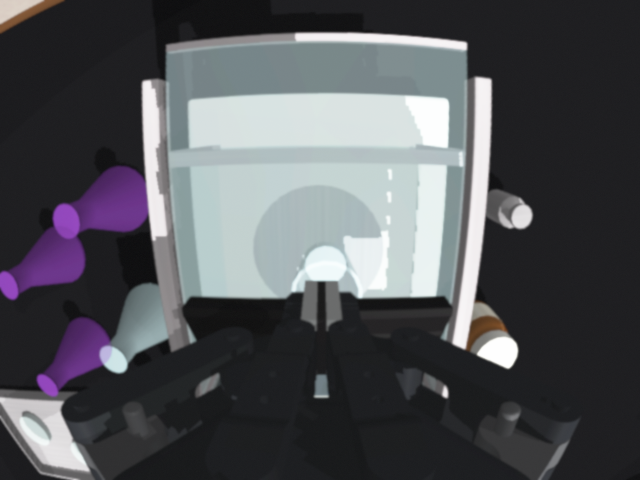

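The wrist view shows the closed fingertips at (321,285) over the glass, just behind the bar's rear face (its lower edge is at row ~300, columns 185–450). I'll check that clearance with one ray cast, then go down.

```bash
python3 - <<'E'
from h import *
c,f=cal("wrist"); T=np.array(c["world_from_camera"])
def fe(u,v,z):
    x,y=u-c["cx"],v-c["cy"]; q=np.hypot(x,y); t=q/f; d=T[:3,:3]@np.array([np.sin(t)*x/q,np.sin(t)*y/q,np.cos(t)]); return (T[:3,3]+d*(z-T[2,3])/d[2]).round(1)
g=cv2.cvtColor(cv2.imread("pics/w1.png"),cv2.COLOR_BGR2GRAY)
for u in(220,260,385,420):
    col=g[280:330,u].astype(int); v=280+np.argmax(-np.diff(col)); print(u,v,fe(u,v+.5,182))
print("tips",fe(321,285,230),"lid rear",fe(321,34,182))
E
```

```text
220 297 [643.2 138.6 182. ]
260 298 [640.6 114.8 182. ]
385 297 [633.6  43.4 182. ]
420 296 [631.5  22.6 182. ]
tips [666.3  76.9 230. ] lid rear [780.4  64.8 182. ]
```

Call:
{"api": "step_arm", "payload": {"rows": [[[0,0,15],0,0],[[0,0,27],0,0],[[0,0,34],0,0],[[0,0,38],0,0],[[0,0,40],0,0],[[0,0,42],0,0],[[0,0,42],0,0],[[0,0,42],0,0]]}}

```text
time_s: 2.73
tool_pos: [660.7, 77.6, 189.9]
tcp_rot: [-0.0, 0.999, -0.053, 0.0]
contact_force: [0.4, 1.0, -0.3]
grip_width: 0.0
grip_force: 0.0
```

Call:
{"api": "step_arm", "payload": {"rows": [[[-2,0,0],0,0],[[-4,0,0],0,0],[[-6,0,0],0,0],[[-8,0,0],0,0],[[-10,0,0],0,0],[[-12,0,0],0,0],[[-14,0,0],0,0],[[-16,0,0],0,0],[[-18,0,0],0,0],[[-20,0,0],0,0]]}}

```text
time_s: 3.57
tool_pos: [640.6, 79.9, 189.4]
tcp_rot: [-0.0, 0.999, -0.053, 0.0]
contact_force: [1.7, 0.4, 0.1]
grip_width: -0.0
grip_force: 0.7
```

Call:
{"api": "step_arm", "payload": {"rows": [[[-3,0,0],0,0],[[-6,0,0],0,0],[[-9,0,0],0,0],[[-12,0,0],0,0],[[-15,0,0],0,0],[[-18,0,0],0,0],[[-21,0,0],0,0],[[-24,0,0],0,0],[[-27,0,0],0,0],[[-29,0,0],0,0],[[-30,0,0],0,0],[[-30,0,0],0,0]]}}

```text
time_s: 4.57
tool_pos: [610.1, 83.0, 189.3]
tcp_rot: [0.0, 0.999, -0.053, -0.0]
contact_force: [0.4, 0.2, 0.5]
grip_width: -0.1
grip_force: 0.1
```

```bash
python3 - <<'E'
from h import *
o=status.get_obs(); print(o["time_s"],o["tool_pos"],o["contact_force"])
p,d=vision.read_camera("scene"); q=p[190:370,250:420]; cv2.imwrite("pics/s2.png",cv2.resize(q,None,fx=3.2,fy=3.2,interpolation=2))
E
```

```text
4.5667 [610.1224554  82.9901193 189.290832 ] [0.44440432 0.19206545 0.46707778]
```

View pics/s2.png

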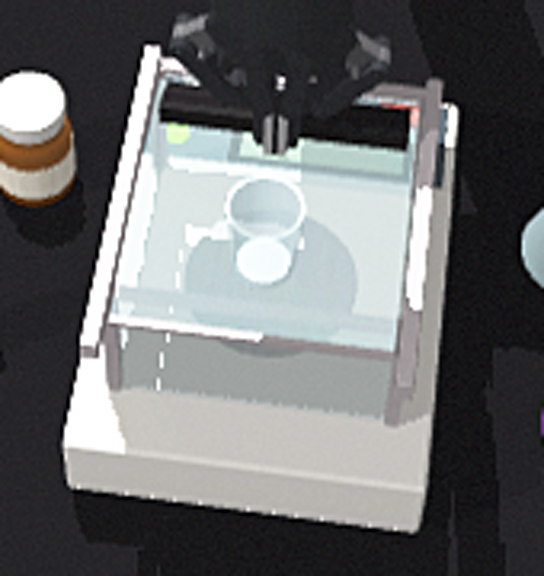

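The lid has moved with the fingers; its rear edge at (260,338) is now close to the shield's rear wall and the beaker is undisturbed. I'll push on slowly until the stop shows up in the force.

Call:
{"api": "step_arm", "payload": {"rows": [[[-1.5,0,0],0,0],[[-3,0,0],0,0],[[-4.5,0,0],0,0],[[-6,0,0],0,0],[[-7.5,0,0],0,0],[[-9,0,0],0,0],[[-10,0,0],0,0],[[-10,0,0],0,0]]}}

```text
time_s: 5.28
tool_pos: [600.2, 84.1, 189.2]
tcp_rot: [0.0, 0.999, -0.053, -0.0]
contact_force: [0.2, 0.4, 0.1]
grip_width: -0.2
grip_force: 0.1
```

Call:
{"api": "step_arm", "payload": {"rows": [[[-1,0,0],0,0],[[-2,0,0],0,0],[[-3,0,0],0,0],[[-4,0,0],0,0],[[-5,0,0],0,0]]}}

```text
time_s: 5.7
tool_pos: [595.7, 84.5, 189.3]
tcp_rot: [0.0, 0.999, -0.053, 0.0]
contact_force: [1.2, 0.8, -1.0]
grip_width: 0.0
grip_force: 0.6
```

Call:
{"api": "step_arm", "payload": {"rows": [[[-1,0,0],0,0],[[-2,0,0],0,0],[[-3,0,0],0,0],[[-4,0,0],0,0],[[-5,0,0],0,0]]}}

```text
time_s: 6.12
tool_pos: [590.7, 85.1, 189.3]
tcp_rot: [0.0, 0.999, -0.053, -0.0]
contact_force: [0.8, -1.0, -0.9]
grip_width: 0.2
grip_force: 0.6
```

Call:
{"api": "step_arm", "payload": {"rows": [[[-1,0,0],0,0],[[-2,0,0],0,0],[[-3,0,0],0,0],[[-4,0,0],0,0]]}}

```text
time_s: 6.45
tool_pos: [589.0, 85.3, 189.5]
tcp_rot: [0.0, 0.999, -0.053, 0.002]
contact_force: [8.3, -1.0, -6.4]
grip_width: -0.1
grip_force: 4.0
```

```bash
python3 - <<'E'
from h import *
c,f=cal("wrist"); o=status.get_obs(); print(o["time_s"],o["tool_pos"],o["contact_force"])
p,d=vision.read_camera("wrist"); cv2.imwrite("pics/w3.png",p)
E
```

```text
6.45 [588.97528381  85.25245559 189.48233812] [ 8.31998976 -0.99479995 -6.44461265]
```

View pics/w3.png

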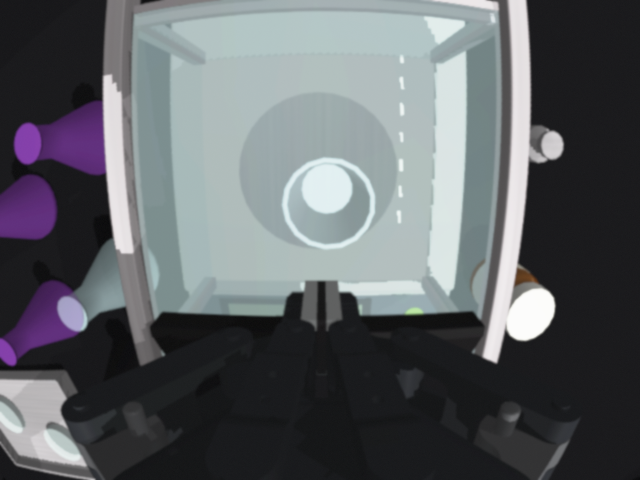

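The lid is against its stop: 8 N, the TCP no longer advancing, and the glass now covering the box back to the rear wall at row ~10. The beaker is still centred on the pan. I'll back off, then rise.

Call:
{"api": "step_arm", "payload": {"rows": [[[3,0,0],0,0],[[7,0,0],0,0],[[12,0,0],0,0],[[12,0,-8],0,0],[[12,0,-25],0,0],[[12,0,-45],0,0],[[12,0,-60],0,0],[[12,0,-60],0,0],[[12,0,-60],0,0]]}}

```text
time_s: 7.25
tool_pos: [599.2, 84.3, 250.5]
tcp_rot: [-0.0, 0.999, -0.053, 0.001]
contact_force: [-0.8, 0.0, -0.6]
grip_width: 0.1
grip_force: 0.0
```

```bash
python3 - <<'E'
from h import *
o=status.get_obs(); print(o["time_s"],o["tool_pos"],o["contact_force"],o["joint_positions"])
t=np.array([457.8,78.5])-o["tool_pos"][:2]; y=np.radians(-6); e=np.array([np.cos(y),np.sin(y)]); print("tool x,y",t@e, t@[e[1],-e[0]])
E
```

```text
7.25 [599.23005981  84.33859573 250.53075614] [-0.82099975  0.01361608 -0.55971646] [6.99496486e-02 3.34277967e-01 1.41438099e+00 1.38526670e-04
 1.39066126e+00 1.74597631e+00]
tool x,y -140.04499170581377 20.59007810353141
```

Call:
{"api": "step_arm", "payload": {"rows": [[[-11,2,0],-7,0],[[-22,4,0],-14,0],[[-33,5,0],-21,0],[[-44,7,0],-28,0],[[-55,8,0],-35,0],[[-66,10,0],-42,0],[[-77,11,0],-49,0],[[-88,13,0],-56,0],[[-99,15,0],-63,0],[[-110,16,0],-70,0],[[-121,18,0],-77,0],[[-132,19,0],-84,0],[[-140,20.5,0],-90,0],[[-140,20.5,0],-90,0],[[-140,20.5,0],-90,0],[[-140,20.5,0],-90,0]]}}

```text
time_s: 8.58
tool_pos: [457.6, 78.6, 248.8]
tcp_rot: [-0.0, 0.744, 0.668, -0.0]
contact_force: [-0.2, 0.6, 0.2]
grip_width: 0.0
grip_force: 0.0
```

Call:
{"api": "step_arm", "payload": {"rows": [[[0,0,20],0,0],[[0,0,45],0,0],[[0,0,70],0,0],[[0,0,95],0,0],[[0,0,115],0,0],[[0,0,130],0,0],[[0,0,135],0,0],[[0,0,135],0,0],[[0,0,135],0,0]]}}

```text
time_s: 9.33
tool_pos: [458.1, 78.6, 114.4]
tcp_rot: [0.0, 0.744, 0.669, 0.0]
contact_force: [-0.3, -0.0, 0.1]
grip_width: 0.1
grip_force: 0.0
```

```bash
python3 - <<'E'
from h import *
o=status.get_obs(); print(o["time_s"],o["tool_pos"],o["tcp_rot"],o["contact_force"],o["joint_positions"])
c,f=cal("wrist"); T=np.array(c["world_from_camera"]); p,d=vision.read_camera("wrist"); cv2.imwrite("pics/w4.png",p)
def fe(u,v,z):
    x,y=u-c["cx"],v-c["cy"]; q=np.hypot(x,y); t=q/f; d=T[:3,:3]@np.array([np.sin(t)*x/q,np.sin(t)*y/q,np.cos(t)]); return (T[:3,3]+d*(z-T[2,3])/d[2]).round(1)
hsv=cv2.cvtColor(p,cv2.COLOR_BGR2HSV)
for cc in cv2.findContours(cv2.inRange(hsv,(105,150,60),(125,255,255)),0,1)[0]:
    if cv2.contourArea(cc)>60: x,y,w,h=cv2.boundingRect(cc); print((x,y,w,h),[fe(a,b,49.5) for a in(x,x+w) for b in(y,y+h)])
E
```

```text
9.3333 [458.08410651  78.55627664 114.41819187] [3.19454247e-05 7.43609626e-01 6.68614031e-01 2.71056784e-05] [-0.33430126 -0.01365598  0.07566924] [ 7.89283863e-02  2.85945074e-01  1.89009188e+00 -2.16156662e-05
  9.65473820e-01  1.85050245e-01]
(314, 230, 34, 46) [array([456. ,  92.9,  49.5]), array([452.8,  64.4,  49.5]), array([475.6,  90.8,  49.5]), array([473.2,  62.2,  49.5])]
```

View pics/w4.png

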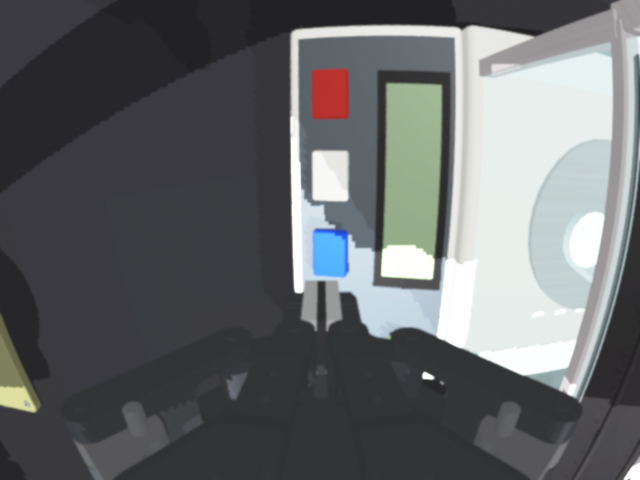

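The blue key is at (331,253) in the wrist view, right ahead of the fingertips at (321,285). Ray casting puts its centre at about (464, 78) mm, agreeing with the top camera. I'll go down to just above it.

Call:
{"api": "step_arm", "payload": {"rows": [[[0,0,20],0,0],[[0,0,38],0,0],[[0,0,50],0,0],[[0,0,56],0,0],[[0,0,60],0,0],[[0,0,60],0,0]]}}

```text
time_s: 9.88
tool_pos: [457.8, 78.6, 54.5]
tcp_rot: [0.0, 0.743, 0.669, 0.0]
contact_force: [-0.2, -0.1, 0.2]
grip_width: -0.0
grip_force: 0.0
```

Call:
{"api": "step_arm", "payload": {"rows": [[[0,0,1],0,0],[[0,0,2],0,0],[[0,0,3],0,0],[[0,0,4],0,0],[[0,0,4],0,0]]}}

```text
time_s: 10.3
tool_pos: [458.2, 78.6, 50.7]
tcp_rot: [0.001, 0.743, 0.669, 0.001]
contact_force: [0.8, -0.7, 1.6]
grip_width: 0.0
grip_force: 0.9
```

Light contact (~1.6 N). Pressing on.

Call:
{"api": "step_arm", "payload": {"rows": [[[0,0,1],0,0],[[0,0,2],0,0],[[0,0,2],0,0],[[0,0,2],0,0]]}}

```text
time_s: 10.63
tool_pos: [458.5, 78.6, 48.7]
tcp_rot: [0.001, 0.743, 0.669, 0.001]
contact_force: [2.4, -0.3, 4.9]
grip_width: -0.1
grip_force: 1.9
```

```bash
python3 - <<'E'
from h import *
import time
o=status.get_obs(); print(o["time_s"],o["tool_pos"],o["contact_force"])
E
```

```text
10.6333 [458.51781058  78.56408347  48.69902524] [ 2.37262967 -0.32403927  4.92059403]
```

Call:
{"api": "step_arm", "payload": {"rows": [[[0,0,0.7],0,0],[[0,0,0.7],0,0],[[0,0,0.7],0,0]]}}

```text
time_s: 10.88
tool_pos: [458.2, 78.6, 47.9]
tcp_rot: [0.0, 0.743, 0.669, 0.001]
contact_force: [1.8, -0.4, 4.7]
grip_width: 0.0
grip_force: 2.2
```

The force means about 3 mm of key travel, which counts as pressed. Releasing straight up.

Call:
{"api": "step_arm", "payload": {"rows": [[[0,0,-2],0,0],[[0,0,-5],0,0],[[0,0,-12],0,0],[[0,0,-30],0,0],[[0,0,-60],0,0],[[0,0,-95],0,0],[[0,0,-130],0,0],[[0,0,-165],0,0],[[0,0,-195],0,0],[[0,0,-210],0,0],[[0,0,-210],0,0],[[0,0,-210],0,0]]}}

```text
time_s: 11.88
tool_pos: [456.6, 78.6, 258.1]
tcp_rot: [0.0, 0.743, 0.669, 0.0]
contact_force: [-0.8, -0.5, -0.9]
grip_width: -0.1
grip_force: 0.0
```

Call:
{"api": "step_arm", "payload": {"rows": [[[25,0,0],0,0],[[60,0,0],0,0],[[95,0,0],0,0],[[130,0,0],0,0],[[165,0,0],0,0],[[200,0,0],0,0],[[230,0,0],0,0],[[250,0,0],0,0],[[250,0,0],0,0],[[250,0,0],0,0]]}}

```text
time_s: 12.72
tool_pos: [481.9, 327.2, 254.7]
tcp_rot: [-0.0, 0.743, 0.67, -0.003]
contact_force: [-0.7, -0.5, -1.2]
grip_width: -0.1
grip_force: 0.0
```

```bash
python3 - <<'E'
from h import *
o=status.get_obs(); print(o["time_s"],o["tool_pos"],o["contact_force"])
p,d=vision.read_camera("top"); cv2.imwrite("pics/t5.png",p); cv2.imwrite("pics/t5c.png",cv2.resize(p[90:330,180:450],None,fx=2.4,fy=2.4,interpolation=2))
E
```

```text
12.7167 [481.94493764 327.15854614 254.74254356] [-0.7209156  -0.52705943 -1.15621153]
```

View pics/t5c.png

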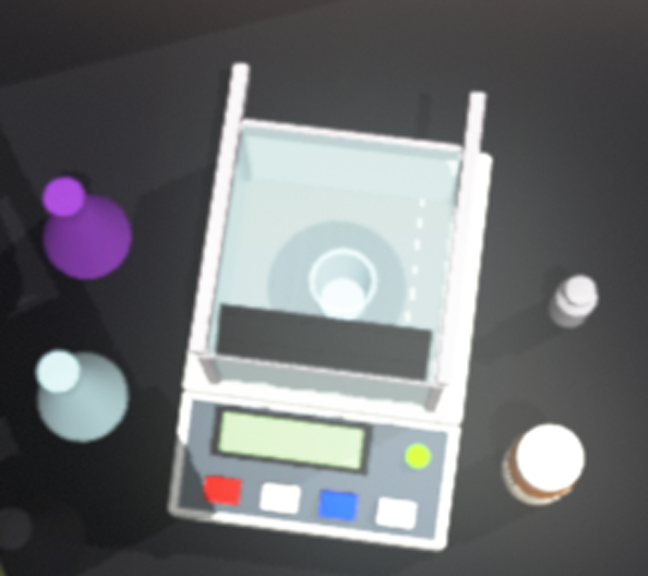

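The crop shows the bar at (325,340) against the shield's front wall, the beaker on the pan, all keys up, and the flask, jar and weight still in place. Quick numeric check that the lid is shut.

```bash
python3 - <<'E'
from h import *
y=np.radians(-6); e=np.array([np.cos(y),np.sin(y)])
P=lambda u,v,z: plane("top",180+u/2.4,90+v/2.4,z)[:2]@e
fr=P(310,533,40); print("bar x' =",P(325,317,198)-fr-160,"bar front",P(325,373,182)-fr-160,"shield front",P(325,368,187)-fr-160, "shield rear",P(350,136,187)-fr-160)
g=cv2.cvtColor(cv2.imread("pics/t5.png"),6).astype(int)
for u in(290,315,340): print(u,90+np.argmax(-np.diff(g[200:235,u]))+110)
E
```

```text
bar x' = -23.673554258084266 bar front -59.84687369465115 shield front -57.32696712531839 shield rear 115.18780442578833
290 218
315 221
340 224
```

The bar is at x' ≈ -24 mm, which is the shut position.

```bash
python3 -c "
from workcell import job_done; print(job_done())"
```

```text
the job is handed in; nothing more can be done
None
```

The lid is shut against its stop, the tare key was pressed about 3 mm (judged from the force) and let go, and the arm ended clear of the balance with the beaker and bench items undisturbed; the job was handed in at about 13 s.

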